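Stretch a steel stay taut in the bench jig

ROBOT

A 7-joint arm with a two-finger parallel gripper is mounted at the origin on the work surface. World frame = base frame: x ahead of the robot, y to its left, z up, the work surface at z = 0. Lengths are in m, angles in degrees, forces in N, time in s.
With the tool pointing down it reaches from about 0.425 to 0.875 m from the base axis. Payload 4.7 kg.
Tool frame: the origin (TCP) lies at the very end of the fingers, on their centre line; the grasp point (between the pads) lies 19 mm behind it; z points along the fingers, y is the line along which they close (so a half turn about z gives the same grasp; the last joint's range is limited). The gripper opens to 87 mm and grips with 3 to 60 N. Pads are 19 mm wide; open, the fingers measure 117 mm over their backs; the gripper's body (75 mm by 190 mm) begins 51 mm behind the grasp point.
Start: joints at [-72.588, 18.392, -4.016, 83.108, 1.295, 78.541, -3.26], TCP at [0.186, 0.623, 0.223] pointing down, gripper open.
Joint ranges: [-163.93, 163.93], [-17.29, 119.83], [-79.2, 71.16], [3.27, 140.29], [-89.18, 269.18], [5.43, 117.66], [-154.24, 154.24]. Speed limits (degrees/s): [147.25, 147.25, 180, 180, 180, 180, 180].

INTERFACE

Orientations are given as [roll, pitch, yaw] about the fixed x, y, z axes, in that order (R = Rz(yaw) Ry(pitch) Rx(roll)).
In Python, from cell import get_obs, read_camera, sign_off, silhouettes gives the robot as it stands.
- The arm moves only by the tool play_rows, never from a script. Its argument "steps" is a list that holds one entry, the list of rows, each a list of 7 numbers: the shift along the tool's x, y, z in m, then the turn, a rotation vector about the tool's x, y, z in rad, then the finger opening in m, from 0 to 0.087. A call has 1 to 12 rows; each row shifts and turns the commanded pose from where the row before left it, along the tool's axes as they then stand; what a row does not reach is not made up. A row lasts 1/10 s, in which the tool goes at most 50 mm and 8.59 degrees, less where a joint would pass 70% of its speed; a pose out of reach is approached as far as the arm can. A call is refused whole if a number of a shift passes 0.05 or a number of a turn 0.15, either way. A call with a gripper value outside its range is refused whole. The fingers move at their own pace and stop on an object; "force" is the grip in N (left out, the last holds). Time passes only in rows, so rows that do not move let the fingers close. It gives the time, the measured TCP pose, the force, the opening and the grip force at its end, in the units of the state.
- get_obs(): the state, without advancing time (a new reading comes with each control period).
- read_camera(name): name is "scene" or "top" or "wrist"; returns a dict with "frame" (480x640x3 uint8, red, green, blue), "intrinsics" (3x3 intrinsics, pixels), "view" (4x4, takes a point from world to camera coordinates). Camera axes: x right, y up, looking along -z (the intrinsics and any distortion apply to the point x, -y, -z); pixel columns grow to the right and rows downward; lengths in m; the calibration is good to about 2 mm. A picture is of the moment at which its call begins. There is no depth.
- sign_off(): hands the job in; it is judged then, once.
Trained networks look in the newest picture that a camera, given by its name, has taken for a name from the list of things; names that differ only in an ending like _2 or _b are one class to them, and where a whole thing is asked for, a point or a joint stands for the part that bears it (a point fixed in the world has none). Each returns a list of dicts, best first, with "p" (0 to 1); they miss things now and then, are a little off and sometimes report something else, mostly with a low value. They report only what shows in the picture. A call takes as long as a camera call. They do not tell look-alikes from the thing itself.
- silhouettes(camera, name): "pixels" (480x640 bool, what is visible of it) and "extent" ([left, top, right, bottom] in pixels, round what is visible of it).
The state is a dict: "time_s": time; "qpos": joint angles; "joint_velocities": joint speeds; "effort": joint torques, N m; "tool_pos": TCP position; "tool_rot": TCP orientation; "force": force on the tool from outside, world axes, zero at the start; "wrist_torque": the same for the moment, N m; "grip_width": finger opening in m; "grasp_force": force on a finger pad.
Only numpy, scipy, OpenCV 4.12 (cv2) and the standard library are available. Lean on these libraries where they do the work, as an engineer would, in place of code of your own. Each camera call takes 0.05 s, during which the arm holds its last target. There are 200 camera calls.

TASK

Take the longer of the two slotted steel stays and drop it flat over the two upright posts of the bench stretching jig, one post through each slot. Then wind the tension wheel clockwise (seen from above) by its crank handle: it runs with an even drag until the stay draws taut; carry on until the handle pushes back firmly, about 4 N more push than that even drag, and stop there without overtightening. Let go and leave the wheel set, the stay taut, and the other things where they are.

Things in the scene. Friction and masses are not known exactly. Their poses are not given: they have to be found in the camera images.
- stay: the longer stay: flat grey steel bar 200 x 38 x 10 mm, 0.4 kg, with two lengthwise slots 28 mm long and 22 mm wide, slot centres 75 mm either side of the middle; lies flat on the table. Origin: centre of the underside; x along its length, z up. Either end fits either post. It has play on the posts until the wheel draws them apart
- short_stay: the other stay, too short for the jig: 130 x 38 x 10 mm with the same slots nearer together; leave it alone. Origin: centre of the underside; x along its length
- jig: bench stretching jig, bolted down: dark steel base plate 110 (x) x 390 (y) x 12 mm; origin at the centre of its underside, y along the plate from gear head to anchor. A grey gear head 90 x 90 mm at its -y end carries the tension wheel; both posts stand on its centre line (x = 0). The blocks round the posts have flat tops 35 mm above the table, on which the stay's underside rests
- carriage: aluminium block 52 x 44 mm with an upright post, on slides; the tension wheel pulls it towards the gear head (jig -y), and it stays where the wheel leaves it. Origin on the post's axis at table height; axes as the jig's
- anchor: aluminium block 52 x 36 mm with the other post, at the jig's +y end, held by a very stiff spring that gives only 1 to 4 mm in use. Origin on the post's axis at table height; axes as the jig's
- carriage_post (a point): tip of the carriage's post: 14 mm diameter, from 35 mm up to 58 mm above the table, then tapering to 7 mm at its tip at 66 mm. The posts' spacing varies from 145 to 157 mm at the start
- anchor_post (a point): tip of the anchor's post, same shape
- wheel_center (a point): point on the upright axis of the tension wheel, at the height of the crank grip (112 mm). The wheel is a dark three-spoked handwheel of 55 mm radius to the middle of its rim, rim top 87 mm above the table. Clockwise from above tightens; it needs 1.2 to 4 rad from the start, stays where it is left and does not run back
- crank_grip (a point): where to grip the crank handle: black upright round handle 18 mm in diameter, 42 mm tall (88 to 130 mm up), on the rim 55 mm from the axis; spins freely on its pin, so the gripper can keep its orientation going round. Push at the handle while turning: even drag of about 8 N while slack, then rising; 2 to 6 N above the drag is firm. All a little less when standing still
- filter: bystander: black can-shaped oil filter, 72 mm across, 85 mm tall; origin at the centre of its underside
- filler_tin: bystander: steel tin with a blue label, 100 mm across, 120 mm tall; origin at the centre of its underside
- tape_roll: bystander: yellow roll, 90 mm across, 50 mm tall; origin at the centre of its underside
- bearing: bystander: steel bearing ring, 60 mm across, 16 mm tall; origin at the centre of its underside
- spanner: bystander: steel spanner, 180 mm long; origin at the centre of its underside
- carton: bystander: cardboard box, 70 x 90 x 60 mm; origin at the centre of its underside
Mind the look-alikes: they are no part of the job. What is shaped like the stay but brown is not meant.

How it is judged (in metres and radians):
On the way, in this order (a step that is already met when the one before it is completed fails the run):
1. the long stay lies flat on both blocks, over both posts, and is let go (x of stay in the frame of jig between -0.006 and 0.006 m and y of stay in the frame of jig between 0.055 and 0.11 m and z of stay in the frame of jig between 0.031 and 0.039 m and angle between stay's own z axis and vertical below 0.06 rad and angle between the x axis of stay and the y axis of jig, either way round below 0.08 rad and contact force between the fingers and stay below 0.1 N), for 0.2 s.
2. the wheel is wound until the stay is firmly taut (x of stay in the frame of jig between -0.006 and 0.006 m and y of stay in the frame of jig between 0.055 and 0.11 m and z of stay in the frame of jig between 0.031 and 0.039 m and angle between stay's own z axis and vertical below 0.06 rad and angle between the x axis of stay and the y axis of jig, either way round below 0.08 rad and contact force between each of carriage, anchor and stay above 18 N), for 0.2 s.
At the end, for the whole second after the job is handed in: The long stay lies flat over both posts (within 6 mm of the jig centre line, underside 31 to 39 mm up, within 0.08 rad of the jig direction), pulled taut by both posts with 18 to 62 N (crank push 2 to 6.5 N over its slack drag), and all is at rest (all of step 2 and contact force between each of carriage, anchor and stay below 62 N and linear speed of each of stay, carriage below 0.01 m/s); the robot touches nothing.
It fails at once if the stay is overtightened: more than 75 N on a post (contact force between any of carriage, anchor and stay above 75 N).
It fails at once if another thing is moved by more than 40 mm (distance of any of short_stay, filter, filler_tin, tape_roll, bearing, spanner, carton from where it was at the start of the episode above 0.04 m).
It also fails if it takes over 72 s, if anything falls off the work surface, if the arm or the gripper's body presses on something with over 40 N, if the wrist force passes 120 N, or if a joint passes its speed limit or range.

## Working session

There is one attempt and no reset: what is moved stays moved. The work goes in short steps, Python scripts to look and compute and a tool call to move; the robot and the scene stay as the last step left them, time stands still between calls to the robot, and variables do not carry over. Pictures are saved under pics/ and viewed, at most 10 in all, crops included, and the job is handed in when it is done.

Besides the shell and the picture viewer there is one more tool, called by a JSON object that holds its "name" and its "arguments", one argument or row to a line. play_rows: Moves the arm, as the interface text tells. Its arguments: {"type":"object","properties":{"steps":{"type":"array","items":{"type":"array","items":{"type":"array","items":{"type":"number"}}}},"force":{"type":"number"}},"required":["steps"]}

```bash
mkdir -p pics; ls; python3 - <<'E'
from cell import *
import cv2
o=get_obs();print({k:o[k] for k in ['time_s','tool_pos','tool_rot','force','grip_width']})
for c in ['top','scene']:
    r=read_camera(c);cv2.imwrite(f'pics/{c}0.png',r['frame'][:,:,::-1]);print(c,r['intrinsics'],r['view'])
    for n in ['stay','short_stay','jig','carriage','anchor','carriage_post','anchor_post','crank_grip','wheel_center','filter','filler_tin','tape_roll','carton']:
        for d in silhouettes(c,n)[:3]:
            print(n,round(d['p'],2),d['extent'],d['pixels'].sum())
E
```

```text
pics
{'time_s': 0.0, 'tool_pos': array([0.1856287 , 0.62234876, 0.2214386 ]), 'tool_rot': array([-1.79889499e+02,  6.10755722e-03,  1.63397969e+02]), 'force': array([ 0.44827693,  0.81118939, -0.26912866]), 'grip_width': 0.08711384733981509}
top [[563.84373766   0.         328.18190044]
 [  0.         563.84373766 238.398128  ]
 [  0.           0.           1.        ]] [[-0.0268268  -0.99962152  0.00609495  0.05144508]
 [ 0.97392499 -0.02476216  0.22551486 -0.530227  ]
 [-0.22527858  0.01198586  0.97422066 -1.57634631]
 [ 0.          0.          0.          1.        ]]
stay 0.68 [362.5, 243.1, 405.4, 262.1] 394
stay 0.66 [256.6, 229.1, 280.5, 298.8] 696
stay 0.56 [119.1, 288.8, 177.0, 339.3] 709
short_stay 0.81 [212.7, 227.4, 233.4, 275.1] 504
carriage 0.88 [364.2, 244.3, 401.5, 261.2] 373
anchor 0.81 [320.3, 230.9, 331.9, 253.0] 259
anchor 0.46 [258.2, 231.0, 280.6, 300.1] 682
anchor 0.17 [438.1, 304.3, 472.2, 335.9] 630
carriage_post 0.62 [364.4, 242.7, 408.0, 262.3] 391
anchor_post 0.64 [316.0, 230.8, 329.6, 251.3] 209
crank_grip 0.45 [362.4, 243.4, 402.9, 263.7] 407
crank_grip 
[... 952 characters left out ...]
82.2, 392.8] 1559
carriage 0.89 [227.6, 257.0, 274.9, 278.5] 503
anchor 0.7 [314.9, 249.6, 336.8, 268.2] 318
carriage_post 0.82 [231.3, 254.5, 274.4, 277.8] 498
carriage_post 0.55 [315.4, 249.3, 333.8, 267.6] 322
anchor_post 0.66 [315.1, 246.0, 333.8, 269.6] 300
crank_grip 0.55 [175.1, 265.4, 183.3, 280.3] 103
wheel_center 0.7 [173.5, 240.6, 344.5, 302.2] 6905
wheel_center 0.43 [173.2, 264.4, 184.5, 279.7] 111
filter 0.7 [324.8, 305.5, 357.2, 344.9] 1031
filler_tin 0.85 [395.0, 264.0, 441.5, 320.4] 2125
filler_tin 0.37 [282.4, 326.5, 309.1, 356.0] 420
tape_roll 0.83 [134.4, 216.1, 171.8, 255.1] 1061
tape_roll 0.35 [313.4, 248.3, 333.1, 268.6] 345
carton 0.82 [226.0, 338.0, 278.9, 393.2] 1604
```

```bash
python3 - <<'E'
import cv2
a=cv2.imread('pics/top0.png')[140:350,90:490];cv2.imwrite('pics/topc.png',cv2.resize(a,(800,420),interpolation=cv2.INTER_CUBIC))
a=cv2.imread('pics/scene0.png')[110:400,120:520];cv2.imwrite('pics/scenec.png',cv2.resize(a,(800,580),interpolation=cv2.INTER_CUBIC))
E
```

```text
(no output)
```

View pics/topc.png

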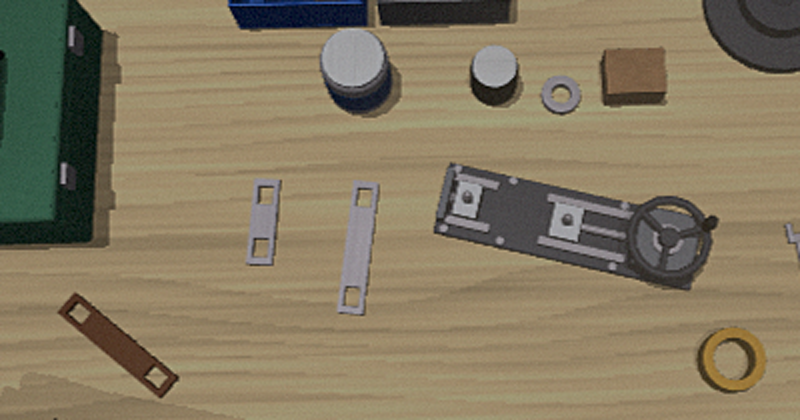

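View pics/scenec.png

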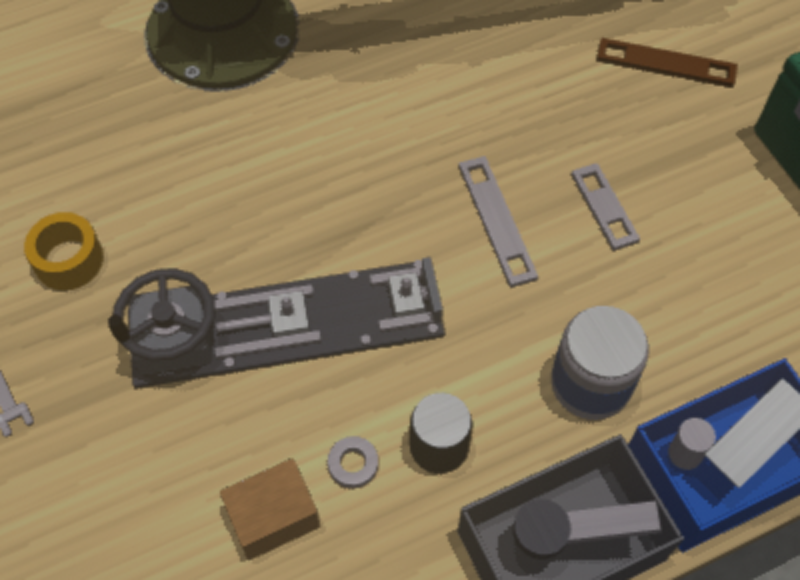

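The pictures show these candidates for the stay (top-image pixels): the long grey stay at (269,263), the short grey stay at (222,251) and the brown look-alike at (149,314). I choose (269,263). The post tips are at about (374,249) for the carriage and (323,238) for the anchor, and the crank is at (446,252).

```bash
cat > h.py <<'E'
import numpy as np, cv2
from cell import *
from scipy.spatial.transform import Rotation as R
def unproj(r,uv,z):
    K,V=r['intrinsics'],r['view']; uv=np.atleast_2d(np.asarray(uv,float))
    d=np.c_[(uv[:,0]-K[0,2])/K[0,0],-(uv[:,1]-K[1,2])/K[1,1],-np.ones(len(uv))]@V[:3,:3]
    c=-V[:3,:3].T@V[:3,3]
    return c+d*((z-c[2])/d[:,2])[:,None]
def proj(r,P):
    K,V=r['intrinsics'],r['view']; p=np.atleast_2d(P)@V[:3,:3].T+V[:3,3]
    return np.c_[K[0,2]+K[0,0]*p[:,0]/-p[:,2],K[1,2]-K[1,1]*p[:,1]/-p[:,2]]
def rect(r,mask,z):
    v,u=np.nonzero(mask); P=unproj(r,np.c_[u,v],z)[:,:2]
    (c,s,a)=cv2.minAreaRect((P*1000).astype(np.float32))
    b=cv2.boxPoints((c,s,a)); e=[b[1]-b[0],b[2]-b[1]]; e=max(e,key=np.linalg.norm)
    return np.array(c)/1000,np.array(s),np.degrees(np.arctan2(e[1],e[0]))
E
python3 - <<'E'
from h import *
t={};
for c in ['top','scene']:
    r=read_camera(c);t[c]=r
    for n,z in [('stay',.01),('short_stay',.01),('jig',.012),('carriage',.035),('anchor',.035),('crank_grip',.11),('filter',.04),('filler_tin',.06),('tape_roll',.025),('carton',.03),('bearing',.008),('spanner',.005)]:
        for d in silhouettes(c,n)[:3]:
            if d['p']>.4: print(c,n,round(d['p'],2),d['extent'],*rect(r,d['pixels'],z))
for n,a,b in [('carr',(374,249),(263.5,260)),('anch',(323.5,238),(322.5,252)),('crank',(445.5,250),(178,268)),('hub',(425,258),(201,266))]:
    for z in (.066,.09,.13): print(n,z,unproj(t['top'],a,z)[0,:2],unproj(t['scene'],b,z)[0,:2])
E
```

```text
top stay 0.69 [120.5, 286.0, 179.3, 339.3] [0.33743134 0.56462109] [204.49819946  42.43249893] 50.252197
top stay 0.57 [254.8, 227.9, 281.1, 297.8] [0.47248578 0.2141644 ] [ 39.6848793  199.85975647] -7.618847
top jig 0.72 [360.0, 244.3, 402.5, 263.8] [ 0.49446286 -0.12502635] [109.74377441  54.11841202] 78.880226
top jig 0.62 [305.4, 222.9, 450.0, 285.2] [ 0.50500943 -0.11037321] [410.86083984 136.49717712] 75.45749
top carriage 0.67 [363.9, 243.1, 404.3, 259.2] [ 0.49536023 -0.12071239] [102.6085434   53.95563889] 88.529625
top anchor 0.6 [317.2, 231.9, 329.0, 250.3] [0.53303705 0.05460957] [39.79010773 52.25281143] -10.786234
top filter 0.93 [324.3, 161.3, 349.6, 192.8] [0.72415491 0.00562899] [72.47254944 92.07823944] -1.4256588
top filler_tin 0.86 [252.1, 155.6, 284.4, 196.0] [0.72949268 0.21126782] [135.19248962  97.97904205] 17.612633
top tape_roll 0.89 [439.7, 302.7, 471.8, 334.0] [ 0.29269156 -0.32260995] [96.64144897 91.45611572] 88.48294
top carton 0.96 [388.5, 166.5, 423.3, 192.3] [ 0.72236816 -0.20581363] [99.63580322 86.33344269] 88.59367
top carton 0.7 [480.8, 248.7, 5
[... 2206 characters left out ...]
] [ 0.50279815 -0.09080753]
carr 0.09 [ 0.49036908 -0.09123104] [ 0.5154322  -0.09372552]
carr 0.13 [ 0.48199308 -0.08743746] [ 0.53648896 -0.09858885]
anch 0.066 [0.53162347 0.05114967] [0.54328241 0.04861637]
anch 0.09 [0.52605066 0.05124091] [0.55508964 0.04285087]
anch 0.13 [0.51676265 0.05139296] [0.57476835 0.0332417 ]
crank 0.066 [ 0.48718474 -0.29952805] [ 0.4359986  -0.28590659]
crank 0.09 [ 0.48228314 -0.29414014] [ 0.44999692 -0.28484001]
crank 0.13 [ 0.47411381 -0.28516028] [ 0.47332746 -0.28306238]
hub 0.066 [ 0.46525087 -0.23884805] [ 0.45425523 -0.23386563]
hub 0.09 [ 0.46068057 -0.23437666] [ 0.46788069 -0.2338619 ]
hub 0.13 [ 0.45306339 -0.22692433] [ 0.49058979 -0.23385569]
```

```bash
cat >> h.py <<'E'
def plan(p1,yaw1,n,grip,p0=None,rot0=None):
    o=get_obs(); p0=o['tool_pos'] if p0 is None else np.array(p0)
    R0=R.from_euler('xyz',o['tool_rot'] if rot0 is None else rot0,degrees=True)
    R1=R.from_euler('xyz',[180,0,yaw1],degrees=True); rv=(R0.inv()*R1).as_rotvec(); p1=np.array(p1)
    p=p0.copy(); Rc=R0; rows=[]
    for i in range(n):
        s=np.round(Rc.inv().apply(p0+(p1-p0)*(i+1)/n-p),4); w=np.round(rv/n,4)
        rows.append([*map(float,s),*map(float,w),grip]); p=p+Rc.apply(s); Rc=Rc*R.from_rotvec(w)
    print(str(rows).replace(' ','')); return p
E
python3 -c "
from h import *
plan([.474,.214,.26],172.5,11,.087)"
```

```text
[[-0.0357,-0.0281,-0.0034,0.0,0.0,-0.0144,0.087],[-0.0354,-0.0287,-0.0034,0.0,0.0,-0.0144,0.087],[-0.0349,-0.0291,-0.0034,0.0,0.0,-0.0144,0.087],[-0.0344,-0.0297,-0.0034,0.0,0.0,-0.0144,0.087],[-0.0341,-0.0301,-0.0034,0.0,0.0,-0.0144,0.087],[-0.0336,-0.0307,-0.0034,0.0,0.0,-0.0144,0.087],[-0.0332,-0.0311,-0.0034,0.0,0.0,-0.0144,0.087],[-0.0327,-0.0316,-0.0034,0.0,0.0,-0.0144,0.087],[-0.0322,-0.032,-0.0034,0.0,0.0,-0.0144,0.087],[-0.0318,-0.0325,-0.0034,0.0,0.0,-0.0144,0.087],[-0.0314,-0.033,-0.0034,0.0,0.0,-0.0144,0.087]]
```

{"name": "play_rows", "arguments": {
  "steps": [
    [[-0.0357,-0.0281,-0.0034,0,0,-0.0144,0.087],[-0.0354,-0.0287,-0.0034,0,0,-0.0144,0.087],[-0.0349,-0.0291,-0.0034,0,0,-0.0144,0.087],[-0.0344,-0.0297,-0.0034,0,0,-0.0144,0.087],[-0.0341,-0.0301,-0.0034,0,0,-0.0144,0.087],[-0.0336,-0.0307,-0.0034,0,0,-0.0144,0.087],[-0.0332,-0.0311,-0.0034,0,0,-0.0144,0.087],[-0.0327,-0.0316,-0.0034,0,0,-0.0144,0.087],[-0.0322,-0.032,-0.0034,0,0,-0.0144,0.087],[-0.0318,-0.0325,-0.0034,0,0,-0.0144,0.087],[-0.0314,-0.033,-0.0034,0,0,-0.0144,0.087],[0,0,0,0,0,0,0.087]]
  ]
}}

```text
time_s: 3.9
tool_pos: [0.4782, 0.2067, 0.261]
tool_rot: [-179.9, 0.2, 171.8]
force: [1.3, -0.3, 0.6]
grip_width: 0.0868
grasp_force: 0.0
```

```bash
python3 - <<'E'
from h import *
o=get_obs();print(o['tool_pos'],o['tool_rot'],o['qpos'])
r=read_camera('wrist');cv2.imwrite('pics/w1.png',r['frame'][:,:,::-1])
print(-r['view'][:3,:3].T@r['view'][:3,3],r['view'][2,:3])
for d in silhouettes('wrist','stay'): print(d['p'],d['extent'],*rect(r,d['pixels'],.01))
E
```

```text
[0.47822993 0.20670314 0.26102525] [-179.91890197    0.21351968  171.8129726 ] [-43.15708283   1.20609036  17.06578798  98.67170154  -0.16919622
  80.04459533  55.7466224 ]
[0.41325862 0.21661589 0.4229447 ] [-0.24087881  0.03624667  0.96987812]
0.72 [304.7, 113.0, 342.7, 282.5] [0.47300076 0.21546129] [ 37.74029541 199.20806885] -7.2862816
0.67 [558.1, 1.8, 639.0, 64.9] [0.31908578 0.53828522] [110.85189819  43.60505676] 50.135452
```

View pics/w1.png

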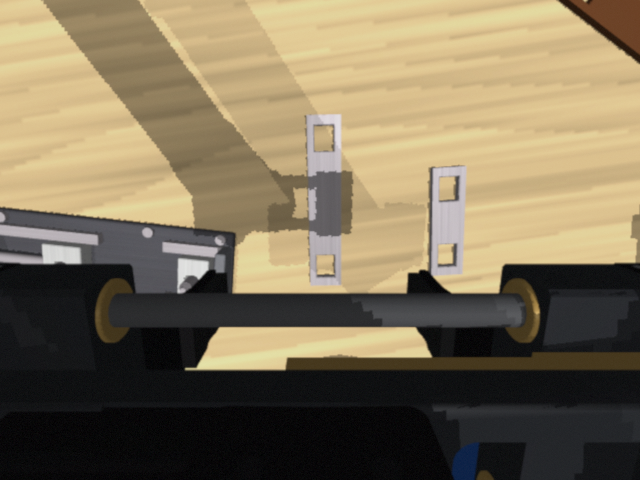

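The wrist view shows the long grey stay whole at (323,198), 200 x 38 mm, with the short one at (447,220). The choice is confirmed.

```bash
python3 -c "
from h import *
plan([.4735,.2150,.005],172.6,8,.087)"
```

```text
[[0.0002,0.0002,0.0319,0.0001,0.0,-0.0007,0.087],[0.0001,0.0002,0.0319,0.0001,0.0,-0.0007,0.087],[0.0002,0.0002,0.0319,0.0001,0.0,-0.0007,0.087],[0.0002,0.0002,0.0319,0.0001,0.0,-0.0007,0.087],[0.0001,0.0002,0.0319,0.0001,0.0,-0.0007,0.087],[0.0002,0.0002,0.0319,0.0001,0.0,-0.0007,0.087],[0.0001,0.0002,0.0319,0.0001,0.0,-0.0007,0.087],[0.0002,0.0002,0.0319,0.0001,0.0,-0.0007,0.087]]
```

{"name": "play_rows", "arguments": {
  "steps": [
    [[0.0001,0.0002,0.0319,0,0,-0.0007,0.087],[0.0001,0.0002,0.0319,0,0,-0.0007,0.087],[0.0001,0.0002,0.0319,0,0,-0.0007,0.087],[0.0001,0.0002,0.0319,0,0,-0.0007,0.087],[0.0001,0.0002,0.0319,0,0,-0.0007,0.087],[0.0001,0.0002,0.0319,0,0,-0.0007,0.087],[0.0001,0.0002,0.0319,0,0,-0.0007,0.087],[0.0001,0.0002,0.03,0,0,0,0.087],[0,0,0,0,0,0,0.087],[0,0,0,0,0,0,0.087]]
  ]
}}

```text
time_s: 5.0
tool_pos: [0.4727, 0.2169, 0.0068]
tool_rot: [-180.0, -0.1, 172.9]
force: [0.2, 0.7, 0.8]
grip_width: 0.0867
grasp_force: 0.0
```

{"name": "play_rows", "arguments": {
  "steps": [
    [[0.001,0.0015,0.0035,0,0,0,0.087],[0,0,0,0,0,0,0.087],[0,0,0,0,0,0,0.02],[0,0,0,0,0,0,0.02],[0,0,0,0,0,0,0.02],[0,0,0,0,0,0,0.02],[0,0,0,0,0,0,0.02],[0,0,0,0,0,0,0.02]]
  ],
  "force": 45
}}

```text
time_s: 5.8
tool_pos: [0.4726, 0.2173, 0.0031]
tool_rot: [-180.0, -0.0, 172.7]
force: [0.4, 1.2, 0.8]
grip_width: 0.0467
grasp_force: 0.0
```

{"name": "play_rows", "arguments": {
  "steps": [
    [[0,0,0,0,0,0,0.02],[0,0,0,0,0,0,0.02],[0,0,0,0,0,0,0.02],[0,0,0,0,0,0,0.02],[0,0,-0.02,0,0,0,0.02],[0,0,-0.03,0,0,0,0.02],[0,0,-0.04,0,0,0,0.02],[0,0,-0.04,0,0,0,0.02],[0,0,0,0,0,0,0.02]]
  ]
}}

```text
time_s: 6.7
tool_pos: [0.476, 0.2194, 0.1385]
tool_rot: [179.6, 0.5, 172.8]
force: [1.6, 1.1, -3.3]
grip_width: 0.0373
grasp_force: 45.0
```

```bash
python3 - <<'E'
from h import *
o=get_obs();print(o['tool_pos'],o['tool_rot'],o['grip_width'],o['grasp_force'])
r=read_camera('wrist');z=o['tool_pos'][2]+.007
for d in silhouettes('wrist','stay'): print(d['p'],d['extent'],*rect(r,d['pixels'],z))
# target: posts
plan([.5165,-.0205,.20],75.5,12,.02)
E
```

```text
[0.47599909 0.21940878 0.13849309] [179.59406361   0.45094542 172.75617812] 0.037338364828492523 44.99820649623871
0.85 [268.2, 67.1, 365.7, 357.1] [0.4430116  0.22356427] [ 38.72986984 130.30032349] -7.343167
[[-0.0061,-0.0192,-0.0056,0.0001,-0.0,0.1415,0.02],[-0.0088,-0.0182,-0.0056,0.0001,-0.0,0.1415,0.02],[-0.0113,-0.0167,-0.0056,0.0001,-0.0,0.1415,0.02],[-0.0135,-0.015,-0.0055,0.0001,-0.0,0.1415,0.02],[-0.0155,-0.0129,-0.0056,0.0001,-0.0,0.1415,0.02],[-0.0172,-0.0107,-0.0056,0.0001,-0.0,0.1415,0.02],[-0.0184,-0.0081,-0.0056,0.0001,-0.0,0.1415,0.02],[-0.0195,-0.0054,-0.0055,0.0001,-0.0,0.1415,0.02],[-0.02,-0.0026,-0.0056,0.0001,-0.0,0.1415,0.02],[-0.0202,0.0002,-0.0056,0.0001,-0.0,0.1415,0.02],[-0.0199,0.0031,-0.0056,0.0001,-0.0,0.1415,0.02],[-0.0193,0.0059,-0.0055,0.0001,-0.0,0.1415,0.02]]
```

```bash
python3 - <<'E'
from h import *
plan([.565,-.135,.24],75.5,12,.02)
E
```

```text
[[-0.0113,-0.0282,-0.0089,0.0001,-0.0,0.1415,0.02],[-0.0153,-0.0263,-0.0089,0.0001,-0.0,0.1415,0.02],[-0.0187,-0.0239,-0.009,0.0001,-0.0,0.1415,0.02],[-0.022,-0.021,-0.0089,0.0001,-0.0,0.1415,0.02],[-0.0246,-0.0177,-0.0089,0.0001,-0.0,0.1415,0.02],[-0.027,-0.014,-0.0089,0.0001,-0.0,0.1415,0.02],[-0.0286,-0.0101,-0.0089,0.0001,-0.0,0.1415,0.02],[-0.0298,-0.006,-0.0089,0.0001,-0.0,0.1415,0.02],[-0.0303,-0.0017,-0.009,0.0001,-0.0,0.1415,0.02],[-0.0303,0.0026,-0.0089,0.0001,-0.0,0.1415,0.02],[-0.0296,0.0069,-0.0089,0.0001,-0.0,0.1415,0.02],[-0.0284,0.0109,-0.0089,0.0001,-0.0,0.1415,0.02]]
```

{"name": "play_rows", "arguments": {
  "steps": [
    [[-0.0113,-0.0282,-0.0089,0,0,0.1415,0.02],[-0.0153,-0.0263,-0.0089,0,0,0.1415,0.02],[-0.0187,-0.0239,-0.009,0,0,0.1415,0.02],[-0.022,-0.021,-0.0089,0,0,0.1415,0.02],[-0.0246,-0.0177,-0.0089,0,0,0.1415,0.02],[-0.027,-0.014,-0.0089,0,0,0.1415,0.02],[-0.0286,-0.0101,-0.0089,0,0,0.1415,0.02],[-0.0298,-0.006,-0.0089,0,0,0.1415,0.02],[-0.0303,-0.0017,-0.009,0,0,0.1415,0.02],[-0.0303,0.0026,-0.0089,0,0,0.1415,0.02],[-0.0296,0.0069,-0.0089,0,0,0.1415,0.02],[-0.0284,0.0109,-0.0089,0,0,0.1415,0.02]]
  ]
}}

```text
time_s: 8.0
tool_pos: [0.5639, -0.1359, 0.2375]
tool_rot: [-179.7, 0.0, 75.1]
force: [0.1, 0.3, -3.4]
grip_width: 0.0371
grasp_force: 45.0
```

{"name": "play_rows", "arguments": {
  "steps": [
    [[0,0,0,0,0,0,0.02],[0,0,0,0,0,0,0.02],[0,0,0,0,0,0,0.02],[0,0,0,0,0,0,0.02]]
  ]
}}

```text
time_s: 8.4
tool_pos: [0.5646, -0.1336, 0.2388]
tool_rot: [-179.9, -0.0, 75.6]
force: [0.4, 0.4, -4.1]
grip_width: 0.0371
grasp_force: 45.0
```

```bash
python3 - <<'E'
from h import *
o=get_obs();print(o['tool_pos'],o['tool_rot'],o['qpos'],o['grasp_force'])
r=read_camera('wrist');cv2.imwrite('pics/w2.png',r['frame'][:,:,::-1]);np.savez('w2',**r)
print(r['intrinsics'],-r['view'][:3,:3].T@r['view'][:3,3])
for n,z in [('stay',o['tool_pos'][2]+.007),('carriage',.035),('anchor',.035)]:
    for d in silhouettes('wrist',n): print(n,d['p'],d['extent'],*rect(r,d['pixels'],z))
E
```

```text
[ 0.56456582 -0.13357305  0.23883046] [-1.79867269e+02 -1.91337970e-02  7.56252807e+01] [-23.68787276  10.82588308  39.47998105  93.23674973  -7.0151151
  78.58486571   2.32450192] 44.99817430973053
[[355.65826531   0.         316.93752316]
 [  0.         355.65826531 240.87853507]
 [  0.           0.           1.        ]] [ 0.58146562 -0.07009759  0.40102671]
stay 0.96 [269.4, 67.5, 362.9, 357.0] [ 0.57286035 -0.10069498] [129.49409485  38.02304077] 75.61774
carriage 0.6 [220.6, 170.6, 271.2, 272.6] [ 0.49063513 -0.12272635] [110.96824646  53.18364334] 73.874916
anchor 0.85 [205.7, 2.6, 267.7, 58.8] [0.5370802  0.05367773] [46.59637833 54.58057404] -14.424262
```

View pics/w2.png

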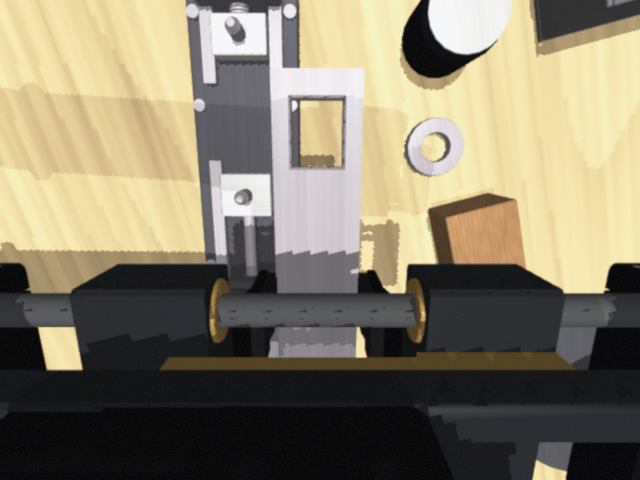

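```bash
python3 - <<'E'
from h import *
a=cv2.imread('pics/w2.png'); f=lambda x:cv2.resize(x,None,fx=5,fy=5,interpolation=cv2.INTER_CUBIC)
cv2.imwrite('pics/w2c.png',np.hstack([f(a[0:80,200:280]),f(a[160:240,205:285])]))
E
```

```text
(no output)
```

View pics/w2c.png

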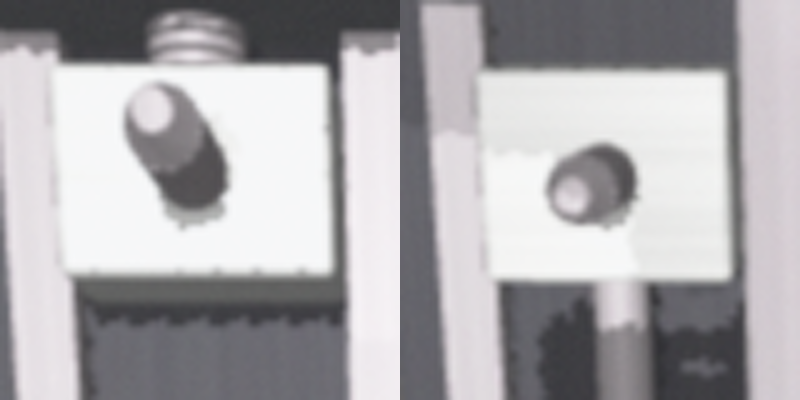

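```bash
python3 - <<'E'
from h import *
r=dict(np.load('w2.npz'))
t=unproj(r,[(230,21.6),(239,198.4)],.066)[:,:2]
b=lambda o,c:unproj(r,np.array(c)/5-.4+np.array(o),.035)[:,:2]
A=b((200,0),[(55,65),(328,65),(332,270),(67,270)]);C=b((205-80,160),[(478,70),(728,70),(735,275),(490,275)])
for n,P in (('tips',t),('blocks',np.array([A.mean(0),C.mean(0)]))):
    d=P[0]-P[1];print(n,P,np.linalg.norm(d),np.degrees(np.arctan2(d[1],d[0])),P.mean(0))
for q in (A,C): print(np.linalg.norm(q-np.roll(q,-1,0),axis=1),[np.degrees(np.arctan2(*(q[i]-q[j])[::-1])) for i,j in((0,3),(1,2))])
E
```

```text
tips [[ 0.53610393  0.05213657]
 [ 0.49881349 -0.09215418]] 0.1490315247789285 75.50956133288494 [ 0.51745871 -0.0200088 ]
blocks [[ 0.5367508   0.0521448 ]
 [ 0.49953397 -0.09207402]] 0.1489434834526656 75.53004974890169 [ 0.51814239 -0.01996461]
[0.05000577 0.03419165 0.04976855 0.03420442] [np.float64(75.26651678640168), np.float64(74.86887279424333)]
[0.05070557 0.04203202 0.05108715 0.04205132] [np.float64(75.27333520624103), np.float64(75.79331823923063)]
```

```bash
python3 - <<'E'
from h import *
plan([.518,-.019,.10],75.5,7,.02)
E
```

```text
[[0.0143,-0.0106,0.02,-0.0,-0.0001,0.0001,0.02],[0.0143,-0.0106,0.02,-0.0,-0.0001,0.0001,0.02],[0.0143,-0.0107,0.02,-0.0,-0.0001,0.0001,0.02],[0.0144,-0.0106,0.02,-0.0,-0.0001,0.0001,0.02],[0.0143,-0.0106,0.02,-0.0,-0.0001,0.0001,0.02],[0.0143,-0.0107,0.02,-0.0,-0.0001,0.0001,0.02],[0.0143,-0.0106,0.02,-0.0,-0.0001,0.0001,0.02]]
```

{"name": "play_rows", "arguments": {
  "steps": [
    [[0.0143,-0.0106,0.02,0,0,0,0.02],[0.0143,-0.0106,0.02,0,0,0,0.02],[0.0143,-0.0107,0.02,0,0,0,0.02],[0.0144,-0.0106,0.02,0,0,0,0.02],[0.0143,-0.0106,0.02,0,0,0,0.02],[0.0143,-0.0107,0.02,0,0,0,0.02],[0.0143,-0.0106,0.02,0,0,0,0.02],[0,0,0,0,0,0,0.02],[0,0,0,0,0,0,0.02],[0,0,0,0,0,0,0.02],[0,0,0,0,0,0,0.02]]
  ]
}}

```text
time_s: 9.7
tool_pos: [0.5194, -0.0208, 0.1014]
tool_rot: [179.9, -0.0, 75.4]
force: [-1.1, 0.5, -3.5]
grip_width: 0.0371
grasp_force: 45.0
```

```bash
python3 - <<'E'
from h import *
o=get_obs();print(o['tool_pos'],o['tool_rot'],o['force'])
r=read_camera('wrist');cv2.imwrite('pics/w3.png',r['frame'][:,:,::-1])
for d in silhouettes('wrist','stay')[:1]: print(d['p'],d['extent'],*rect(r,d['pixels'],o['tool_pos'][2]+.007))
plan([.518,-.019,.06],75.5,3,.02)
E
```

```text
[ 0.51941687 -0.02077651  0.10144316] [ 1.79855463e+02 -3.49000878e-02  7.53797576e+01] [-1.06022135  0.45104076 -3.50535402]
0.6 [268.0, 68.3, 364.7, 359.2] [0.52749164 0.01190443] [130.00292969  38.36806488] 75.3081
[[0.0004,-0.0005,0.0137,0.0005,-0.0002,-0.0006,0.02],[0.0004,-0.0004,0.0136,0.0005,-0.0002,-0.0006,0.02],[0.0003,-0.0004,0.0137,0.0005,-0.0002,-0.0006,0.02]]
```

View pics/w3.png

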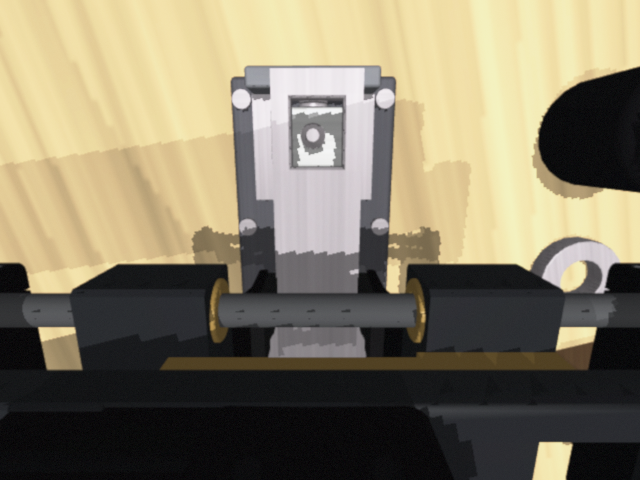

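The anchor tip at (312,135) shows inside the slot, whose centre is (317,131), so I lower the stay.

{"name": "play_rows", "arguments": {
  "steps": [
    [[0.0004,-0.0005,0.0137,0,0,0,0.02],[0.0004,-0.0004,0.0137,0,0,0,0.02],[0.0003,-0.0004,0.0137,0,0,0,0.02],[0,0,0,0,0,0,0.02],[0,0,0,0,0,0,0.02]]
  ]
}}

```text
time_s: 10.3
tool_pos: [0.5166, -0.0185, 0.0582]
tool_rot: [-179.9, 0.1, 75.5]
force: [-0.7, -0.4, -4.3]
grip_width: 0.0373
grasp_force: 45.0
```

{"name": "play_rows", "arguments": {
  "steps": [
    [[0,0.0007,0.006,0,0,0,0.02],[0,0.0006,0.006,0,0,0,0.02],[0,0,0.005,0,0,0,0.02],[0,0,0.002,0,0,0,0.02],[0,0,0,0,0,0,0.02],[0,0,0,0,0,0,0.02]]
  ]
}}

```text
time_s: 10.9
tool_pos: [0.5186, -0.0186, 0.0402]
tool_rot: [180.0, -0.0, 75.5]
force: [0.1, -0.8, -3.3]
grip_width: 0.0374
grasp_force: 45.0
```

{"name": "play_rows", "arguments": {
  "steps": [
    [[0,0,0.0015,0,0,0,0.02],[0,0,0,0,0,0,0.02],[0,0,0,0,0,0,0.07],[0,0,0,0,0,0,0.07],[0,0,0,0,0,0,0.07],[0,0,0,0,0,0,0.07],[0,0,0,0,0,0,0.07],[0,0,-0.03,0,0,0,0.07],[0,0,-0.05,0,0,0,0.06],[0,0,-0.05,0,0,0,0.05],[0,0,-0.04,0,0,0,0.05]]
  ]
}}

```text
time_s: 12.0
tool_pos: [0.519, -0.0189, 0.2116]
tool_rot: [179.9, -0.1, 75.4]
force: [0.6, 1.1, 0.4]
grip_width: 0.0545
grasp_force: 0.0
```

```bash
python3 - <<'E'
from h import *
o=get_obs();print(o['tool_pos'],o['tool_rot'],o['qpos'])
for c in ('top','scene'):
    r=read_camera(c);np.savez(c+'2',**r)
    for n,z in (('stay',.045),('crank_grip',.109)):
        for d in silhouettes(c,n): print(c,n,round(d['p'],2),d['extent'],*rect(r,d['pixels'],z))
    f=r['frame'][:,:,::-1]
    a=f[210:300,300:460] if c=='top' else f[220:310,165:345]
    cv2.imwrite(f'pics/{c}2.png',cv2.resize(a,None,fx=4.4,fy=4.4,interpolation=cv2.INTER_CUBIC))
a,b=[cv2.imread(f'pics/{c}2.png')[:300] for c in ('top','scene')]
a=cv2.copyMakeBorder(a,0,0,0,b.shape[1]-a.shape[1],cv2.BORDER_CONSTANT)
cv2.imwrite('pics/both2.png',np.vstack([a,b]))
E
```

```text
[ 0.51895592 -0.01889335  0.21156394] [ 1.79867037e+02 -7.09818932e-02  7.54414579e+01] [-34.38765519   2.19748928  34.69013413 103.67516982  -1.33583793
  74.37531817 -13.91926118]
top stay 0.77 [117.2, 286.3, 179.6, 340.4] [0.33275436 0.55358569] [197.84436035  39.88462067] 50.258896
top stay 0.45 [313.1, 229.2, 336.0, 245.5] [0.53649701 0.05209103] [52.98583984 42.44335556] 76.97077
top crank_grip 0.57 [442.7, 248.7, 449.6, 256.0] [ 0.47413553 -0.28675885] [19.64510345 20.83544731] -4.1239066
top crank_grip 0.15 [307.5, 225.1, 447.4, 287.9] [ 0.48418271 -0.09993758] [387.10919189 128.3427887 ] 76.06333
scene stay 0.68 [252.7, 249.1, 334.6, 272.6] [ 0.52213837 -0.02149499] [202.62667847  48.37994003] 76.36806
scene stay 0.6 [280.6, 327.9, 311.8, 353.0] [ 0.71452509 -0.09999458] [57.26980591 59.33588791] -24.9416
scene stay 0.56 [420.0, 130.3, 491.7, 153.2] [0.36452151 0.54157507] [194.20739746  46.14709473] 50.3905
scene crank_grip 0.5 [174.0, 265.8, 184.3, 282.1] [ 0.47679504 -0.28535135] [40.45239639 21.58259583] 1.3029798
```

View pics/both2.png

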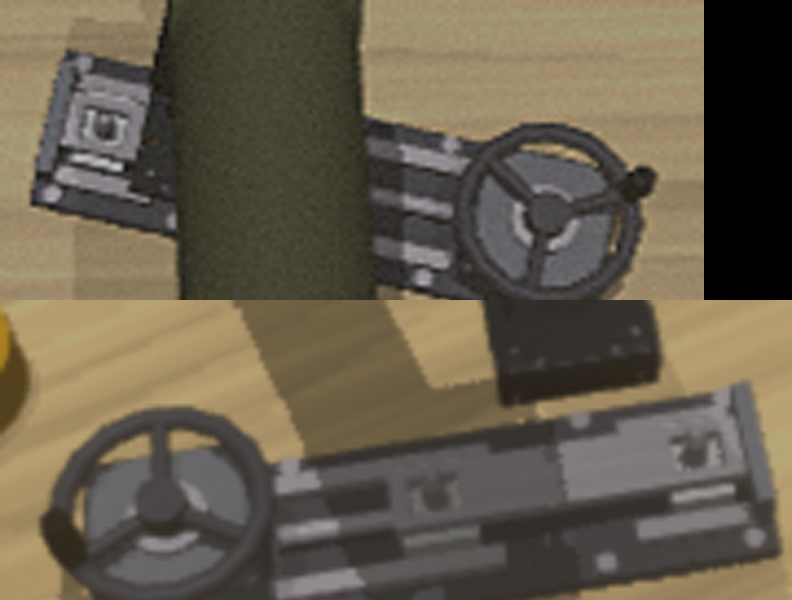

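```bash
python3 - <<'E'
from h import *
plan([.44,-.345,.26],75.5,9,.05)
E
```

```text
[[-0.0373,0.0007,-0.0058,-0.0002,0.0001,-0.0001,0.05],[-0.0373,0.0008,-0.0059,-0.0002,0.0001,-0.0001,0.05],[-0.0372,0.0007,-0.0058,-0.0002,0.0001,-0.0001,0.05],[-0.0373,0.0008,-0.0059,-0.0002,0.0001,-0.0001,0.05],[-0.0373,0.0007,-0.0058,-0.0002,0.0001,-0.0001,0.05],[-0.0373,0.0007,-0.0059,-0.0002,0.0001,-0.0001,0.05],[-0.0372,0.0008,-0.0058,-0.0002,0.0001,-0.0001,0.05],[-0.0373,0.0007,-0.0059,-0.0002,0.0001,-0.0001,0.05],[-0.0373,0.0007,-0.0058,-0.0002,0.0001,-0.0001,0.05]]
```

{"name": "play_rows", "arguments": {
  "steps": [
    [[-0.0373,0.0007,-0.0058,0,0,0,0.05],[-0.0373,0.0008,-0.0058,0,0,0,0.05],[-0.0373,0.0007,-0.0058,0,0,0,0.05],[-0.0373,0.0008,-0.0058,0,0,0,0.05],[-0.0373,0.0007,-0.0058,0,0,0,0.05],[-0.0373,0.0007,-0.0058,0,0,0,0.05],[-0.0373,0.0008,-0.0058,0,0,0,0.05],[-0.0373,0.0007,-0.0058,0,0,0,0.05],[-0.0373,0.0007,-0.0058,0,0,0,0.05],[0,0,0,0,0,0,0.05],[0,0,0,0,0,0,0.05],[0,0,0,0,0,0,0.05]]
  ]
}}

```text
time_s: 13.5
tool_pos: [0.4408, -0.3437, 0.2593]
tool_rot: [-179.9, -0.1, 75.6]
force: [-0.4, 0.6, 0.1]
grip_width: 0.0497
grasp_force: 0.0
```

```bash
python3 - <<'E'
from h import *
o=get_obs();print(o['tool_pos'],o['tool_rot'],o['force'])
r=read_camera('wrist');cv2.imwrite('pics/w4.png',cv2.resize(r['frame'][:300,150:500,::-1],None,fx=2,fy=2,interpolation=cv2.INTER_CUBIC));np.savez('w4',**r)
for d in silhouettes('wrist','crank_grip'): print(d['p'],d['extent'],*rect(r,d['pixels'],.109))
print(proj(r,[[.4628,-.234,.09],[.4755,-.2868,.13]]))
E
```

```text
[ 0.44076068 -0.3436594   0.25933086] [-1.79864660e+02 -5.68305611e-02  7.55518322e+01] [-0.41973832  0.62350077  0.0787044 ]
0.59 [325.6, 140.7, 352.0, 166.9] [ 0.4750755 -0.2862261] [17.42697334 17.97845268] -14.447437
[[310.55919078  98.53486197]
 [341.75010931 155.2735408 ]]
```

View pics/w4.png

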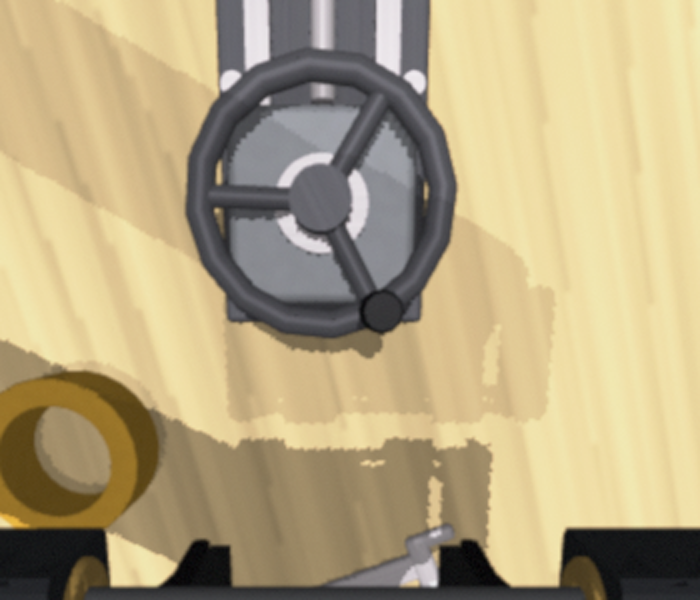

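The hub at crop (321,198) and the handle top at (382,311) match my predicted positions within 1 mm.

```bash
python3 - <<'E'
from h import *
p=plan([.4752,-.287,.16],75.5,4,.05)
plan([.4752,-.287,.095],75.5,3,.05,p0=p,rot0=[180,0,75.5])
E
```

```text
[[0.0158,0.0048,0.025,-0.0003,-0.0002,0.0005,0.05],[0.0158,0.0047,0.025,-0.0003,-0.0002,0.0005,0.05],[0.0157,0.0048,0.0249,-0.0003,-0.0002,0.0005,0.05],[0.0158,0.0047,0.025,-0.0003,-0.0002,0.0005,0.05]]
[[0.0,-0.0,0.0217,0.0,0.0,0.0,0.05],[0.0,-0.0,0.0216,0.0,0.0,0.0,0.05],[0.0,-0.0,0.0217,0.0,0.0,0.0,0.05]]
```

{"name": "play_rows", "arguments": {
  "steps": [
    [[0.0158,0.0048,0.025,0,0,0,0.05],[0.0158,0.0047,0.025,0,0,0,0.05],[0.0157,0.0048,0.025,0,0,0,0.05],[0.0158,0.0047,0.025,0,0,0,0.05],[0,0,0,0,0,0,0.05],[0,0,0,0,0,0,0.05],[0,0,0.0217,0,0,0,0.05],[0,0,0.0217,0,0,0,0.05],[0,0,0.021,0,0,0,0.05],[0,0,0,0,0,0,0.05],[0,0,0,0,0,0,0.05],[0,0,0,0,0,0,0.05]]
  ]
}}

```text
time_s: 14.8
tool_pos: [0.4758, -0.2901, 0.0983]
tool_rot: [179.8, 0.0, 75.4]
force: [0.1, 0.1, 1.1]
grip_width: 0.0499
grasp_force: 0.0
```

{"name": "play_rows", "arguments": {
  "steps": [
    [[0.002,0,0.002,0,0,0,0.05],[0,0,0,0,0,0,0.005],[0,0,0,0,0,0,0.005],[0,0,0,0,0,0,0.005],[0,0,0,0,0,0,0.005],[0,0,0,0,0,0,0.005],[0,0,0,0,0,0,0.005],[0,0,0,0,0,0,0.005],[0,0,0,0,0,0,0.005]]
  ],
  "force": 40
}}

```text
time_s: 15.7
tool_pos: [0.4751, -0.287, 0.0943]
tool_rot: [-180.0, -0.0, 75.5]
force: [-1.4, 0.7, 1.3]
grip_width: 0.0167
grasp_force: 40.0
```

```bash
python3 - <<'E'
from h import *
o=get_obs();print(o['tool_pos'],o['tool_rot'],o['force'],o['grip_width'],o['grasp_force'])
E
```

```text
[ 0.47511245 -0.28695591  0.09434941] [-1.79978349e+02 -1.11180820e-02  7.54615649e+01] [-1.38208441  0.68268624  1.25831572] 0.01673780390335336 40.0003470730735
```

```bash
cat >> h.py <<'E'
C=np.array([.4628,-.2340])
def circ(n,da,a0=None,rad=.055):
    o=get_obs(); d=o['tool_pos'][:2]-C; a=np.arctan2(d[1],d[0])
    F=o['force']; t=np.array([np.sin(a),-np.cos(a)]); u=d/np.linalg.norm(d)
    print('t',o['time_s'],'ang %.3f r %.4f z %.4f  Ftan(drag) %.2f Frad %.2f'%(a,np.linalg.norm(d),o['tool_pos'][2],-F[:2]@t,F[:2]@u),o['grasp_force'],o['tool_rot'])
    if a0 is None:a0=a
    y=np.radians(75.5); k=a0-da*np.arange(n+1); P=rad*np.c_[np.cos(k),np.sin(k)]; D=np.diff(P,axis=0)
    print([[round(float(e@[np.cos(y),np.sin(y)]),4),round(float(e@[np.sin(y),-np.cos(y)]),4),0,0,0,0,.005] for e in D])
E
python3 -c "
from h import *
circ(10,.1)"
```

```text
t 15.7 ang -1.342 r 0.0544 z 0.0943  Ftan(drag) -1.19 Frad -0.98 40.0003470730735 [-1.79978349e+02 -1.11180820e-02  7.54615649e+01]
[[-0.0023, -0.005, 0, 0, 0, 0, 0.005], [-0.0018, -0.0052, 0, 0, 0, 0, 0.005], [-0.0013, -0.0054, 0, 0, 0, 0, 0.005], [-0.0007, -0.0055, 0, 0, 0, 0, 0.005], [-0.0002, -0.0055, 0, 0, 0, 0, 0.005], [0.0004, -0.0055, 0, 0, 0, 0, 0.005], [0.0009, -0.0054, 0, 0, 0, 0, 0.005], [0.0015, -0.0053, 0, 0, 0, 0, 0.005], [0.002, -0.0051, 0, 0, 0, 0, 0.005], [0.0025, -0.0049, 0, 0, 0, 0, 0.005]]
```

{"name": "play_rows", "arguments": {
  "steps": [
    [[-0.0023,-0.005,0,0,0,0,0.005],[-0.0018,-0.0052,0,0,0,0,0.005],[-0.0013,-0.0054,0,0,0,0,0.005],[-0.0007,-0.0055,0,0,0,0,0.005],[-0.0002,-0.0055,0,0,0,0,0.005],[0.0004,-0.0055,0,0,0,0,0.005]]
  ]
}}

```text
time_s: 16.3
tool_pos: [0.4453, -0.2857, 0.0945]
tool_rot: [179.6, 0.1, 75.5]
force: [8.0, -3.6, -7.5]
grip_width: 0.0168
grasp_force: 40.0
```

```bash
python3 -c "
from h import *
circ(8,.1,-1.942)"
```

```text
t 16.3 ang -1.897 r 0.0546 z 0.0945  Ftan(drag) 8.68 Frad 0.83 39.99780264172543 [1.79619314e+02 1.30918418e-01 7.54927447e+01]
[[0.0009, -0.0054, 0, 0, 0, 0, 0.005], [0.0015, -0.0053, 0, 0, 0, 0, 0.005], [0.002, -0.0051, 0, 0, 0, 0, 0.005], [0.0025, -0.0049, 0, 0, 0, 0, 0.005], [0.003, -0.0046, 0, 0, 0, 0, 0.005], [0.0034, -0.0043, 0, 0, 0, 0, 0.005], [0.0038, -0.004, 0, 0, 0, 0, 0.005], [0.0042, -0.0036, 0, 0, 0, 0, 0.005]]
```

Turning well: drag is about 8.7 N. I continue.

{"name": "play_rows", "arguments": {
  "steps": [
    [[0.0009,-0.0054,0,0,0,0,0.005],[0.0015,-0.0053,0,0,0,0,0.005],[0.002,-0.0051,0,0,0,0,0.005],[0.0025,-0.0049,0,0,0,0,0.005],[0.003,-0.0046,0,0,0,0,0.005],[0.0034,-0.0043,0,0,0,0,0.005]]
  ]
}}

```text
time_s: 16.9
tool_pos: [0.4187, -0.2669, 0.0945]
tool_rot: [179.7, 0.2, 75.4]
force: [5.0, -6.3, -7.8]
grip_width: 0.0167
grasp_force: 40.0
```

```bash
python3 -c "
from h import *
circ(6,.1,-2.542)"
```

```text
t 16.9 ang -2.501 r 0.0550 z 0.0945  Ftan(drag) 8.06 Frad -0.20 39.99757703586056 [179.67453871   0.23483897  75.41713614]
[[0.0038, -0.004, 0, 0, 0, 0, 0.005], [0.0042, -0.0036, 0, 0, 0, 0, 0.005], [0.0045, -0.0031, 0, 0, 0, 0, 0.005], [0.0048, -0.0026, 0, 0, 0, 0, 0.005], [0.0051, -0.0022, 0, 0, 0, 0, 0.005], [0.0052, -0.0016, 0, 0, 0, 0, 0.005]]
```

{"name": "play_rows", "arguments": {
  "steps": [
    [[0.0038,-0.004,0,0,0,0,0.005],[0.0042,-0.0036,0,0,0,0,0.005],[0.0045,-0.0031,0,0,0,0,0.005],[0.0048,-0.0026,0,0,0,0,0.005],[0.0051,-0.0022,0,0,0,0,0.005],[0.0052,-0.0016,0,0,0,0,0.005]]
  ]
}}

```text
time_s: 17.5
tool_pos: [0.4075, -0.2369, 0.0944]
tool_rot: [179.8, 0.3, 75.4]
force: [0.5, -8.4, -4.9]
grip_width: 0.0166
grasp_force: 40.0
```

```bash
python3 -c "
from h import *
circ(6,.1,-3.142)"
```

```text
t 17.5 ang -3.090 r 0.0554 z 0.0944  Ftan(drag) 8.39 Frad -0.06 39.99844262347324 [179.83163731   0.28852885  75.35751999]
[[0.0054, -0.0011, 0, 0, 0, 0, 0.005], [0.0055, -0.0006, 0, 0, 0, 0, 0.005], [0.0055, -0.0, 0, 0, 0, 0, 0.005], [0.0055, 0.0005, 0, 0, 0, 0, 0.005], [0.0054, 0.0011, 0, 0, 0, 0, 0.005], [0.0053, 0.0016, 0, 0, 0, 0, 0.005]]
```

{"name": "play_rows", "arguments": {
  "steps": [
    [[0.0054,-0.0011,0,0,0,0,0.005],[0.0055,-0.0006,0,0,0,0,0.005],[0.0055,0,0,0,0,0,0.005],[0.0055,0.0005,0,0,0,0,0.005]]
  ]
}}

```text
time_s: 17.9
tool_pos: [0.4104, -0.2154, 0.0943]
tool_rot: [-180.0, 0.3, 75.3]
force: [-5.3, -7.6, 0.0]
grip_width: 0.0169
grasp_force: 40.0
```

```bash
python3 -c "
from h import *
circ(6,.1,-3.542)"
```

```text
t 17.9 ang 2.800 r 0.0556 z 0.0943  Ftan(drag) 8.88 Frad 2.42 39.99985725102306 [-179.9695982     0.27486012   75.33336089]
[[0.0054, 0.0011, 0, 0, 0, 0, 0.005], [0.0053, 0.0016, 0, 0, 0, 0, 0.005], [0.0051, 0.0021, 0, 0, 0, 0, 0.005], [0.0048, 0.0026, 0, 0, 0, 0, 0.005], [0.0045, 0.0031, 0, 0, 0, 0, 0.005], [0.0042, 0.0035, 0, 0, 0, 0, 0.005]]
```

{"name": "play_rows", "arguments": {
  "steps": [
    [[0.0054,0.0011,0,0,0,0,0.005],[0.0053,0.0016,0,0,0,0,0.005],[0.0051,0.0021,0,0,0,0,0.005]]
  ]
}}

```text
time_s: 18.2
tool_pos: [0.4182, -0.2007, 0.0943]
tool_rot: [-179.8, 0.2, 75.3]
force: [-6.6, -5.8, 4.2]
grip_width: 0.017
grasp_force: 40.0
```

```bash
python3 -c "
from h import *
circ(6,.1,-3.842)"
```

```text
t 18.2 ang 2.500 r 0.0557 z 0.0943  Ftan(drag) 8.64 Frad 1.78 40.000816907504486 [-179.82247889    0.21606845   75.33326704]
[[0.0048, 0.0026, 0, 0, 0, 0, 0.005], [0.0045, 0.0031, 0, 0, 0, 0, 0.005], [0.0042, 0.0035, 0, 0, 0, 0, 0.005], [0.0038, 0.0039, 0, 0, 0, 0, 0.005], [0.0034, 0.0043, 0, 0, 0, 0, 0.005], [0.003, 0.0046, 0, 0, 0, 0, 0.005]]
```

{"name": "play_rows", "arguments": {
  "steps": [
    [[0.0048,0.0026,0,0,0,0,0.005],[0.0045,0.0031,0,0,0,0,0.005],[0.0042,0.0035,0,0,0,0,0.005]]
  ]
}}

```text
time_s: 18.5
tool_pos: [0.4295, -0.1893, 0.0942]
tool_rot: [-179.7, 0.2, 75.3]
force: [-11.0, -4.3, 8.5]
grip_width: 0.017
grasp_force: 40.0
```

```bash
python3 -c "
from h import *
circ(8,.05,-4.142)"
```

```text
t 18.5 ang 2.211 r 0.0557 z 0.0942  Ftan(drag) 11.39 Frad 3.14 40.00195415544212 [-1.79658930e+02  1.67647277e-01  7.53423080e+01]
[[0.002, 0.0019, 0, 0, 0, 0, 0.005], [0.0019, 0.002, 0, 0, 0, 0, 0.005], [0.0018, 0.0021, 0, 0, 0, 0, 0.005], [0.0017, 0.0022, 0, 0, 0, 0, 0.005], [0.0015, 0.0023, 0, 0, 0, 0, 0.005], [0.0014, 0.0023, 0, 0, 0, 0, 0.005], [0.0013, 0.0024, 0, 0, 0, 0, 0.005], [0.0012, 0.0025, 0, 0, 0, 0, 0.005]]
```

{"name": "play_rows", "arguments": {
  "steps": [
    [[0,0,0,0,0,0,0.005]]
  ]
}}

```text
time_s: 18.6
tool_pos: [0.4306, -0.1885, 0.0942]
tool_rot: [-179.7, 0.1, 75.4]
force: [-6.3, -2.5, 5.9]
grip_width: 0.0168
grasp_force: 40.0
```

```bash
python3 -c "
from h import *
circ(4,.05,-4.142)"
```

```text
t 18.6 ang 2.187 r 0.0557 z 0.0942  Ftan(drag) 6.58 Frad 1.57 40.00142636145824 [-1.79740342e+02  1.30155939e-01  7.54005890e+01]
[[0.002, 0.0019, 0, 0, 0, 0, 0.005], [0.0019, 0.002, 0, 0, 0, 0, 0.005], [0.0018, 0.0021, 0, 0, 0, 0, 0.005], [0.0017, 0.0022, 0, 0, 0, 0, 0.005]]
```

{"name": "play_rows", "arguments": {
  "steps": [
    [[0.002,0.0019,0,0,0,0,0.005],[0.0019,0.002,0,0,0,0,0.005]]
  ]
}}

```text
time_s: 18.8
tool_pos: [0.4339, -0.1864, 0.0942]
tool_rot: [-179.6, 0.2, 75.3]
force: [-11.6, -3.5, 9.6]
grip_width: 0.0167
grasp_force: 40.0
```

```bash
python3 -c "
from h import *
circ(3,.05,-4.242)"
```

```text
t 18.8 ang 2.117 r 0.0557 z 0.0942  Ftan(drag) 11.75 Frad 3.06 40.0021933024982 [-1.79603418e+02  1.51398620e-01  7.53469224e+01]
[[0.0018, 0.0021, 0, 0, 0, 0, 0.005], [0.0017, 0.0022, 0, 0, 0, 0, 0.005], [0.0015, 0.0023, 0, 0, 0, 0, 0.005]]
```

{"name": "play_rows", "arguments": {
  "steps": [
    [[0.0018,0.0021,0,0,0,0,0.005]]
  ]
}}

```text
time_s: 18.9
tool_pos: [0.4362, -0.185, 0.0942]
tool_rot: [-179.6, 0.1, 75.3]
force: [-11.6, -2.7, 11.9]
grip_width: 0.0168
grasp_force: 40.0
```

```bash
python3 -c "
from h import *
circ(3,.05,-4.292)"
```

```text
t 18.9 ang 2.068 r 0.0557 z 0.0942  Ftan(drag) 11.47 Frad 3.10 40.00237172134803 [-1.79580196e+02  1.38842521e-01  7.53413476e+01]
[[0.0017, 0.0022, 0, 0, 0, 0, 0.005], [0.0015, 0.0023, 0, 0, 0, 0, 0.005], [0.0014, 0.0023, 0, 0, 0, 0, 0.005]]
```

{"name": "play_rows", "arguments": {
  "steps": [
    [[0.0017,0.0022,0,0,0,0,0.005]]
  ]
}}

```text
time_s: 19.0
tool_pos: [0.4386, -0.1838, 0.0942]
tool_rot: [-179.5, 0.1, 75.3]
force: [-12.2, -2.8, 11.9]
grip_width: 0.017
grasp_force: 40.0
```

```bash
python3 -c "
from h import *
circ(3,.05,-4.342)"
```

```text
t 19.0 ang 2.020 r 0.0557 z 0.0942  Ftan(drag) 12.21 Frad 2.83 40.00248490454396 [-1.79548887e+02  1.28464486e-01  7.53434358e+01]
[[0.0015, 0.0023, 0, 0, 0, 0, 0.005], [0.0014, 0.0023, 0, 0, 0, 0, 0.005], [0.0013, 0.0024, 0, 0, 0, 0, 0.005]]
```

{"name": "play_rows", "arguments": {
  "steps": [
    [[0,0,0,0,0,0,0.005],[0,0,0,0,0,0,0.005],[0,0,0,0,0,0,0.005]]
  ]
}}

```text
time_s: 19.3
tool_pos: [0.4392, -0.1835, 0.0942]
tool_rot: [-179.6, 0.1, 75.4]
force: [-10.3, -1.5, 9.5]
grip_width: 0.017
grasp_force: 40.0
```

```bash
python3 -c "
from h import *
circ(2,.05,-4.342)"
```

```text
t 19.3 ang 2.008 r 0.0557 z 0.0942  Ftan(drag) 10.00 Frad 3.04 40.00197523375391 [-1.79626241e+02  1.04770526e-01  7.53665336e+01]
[[0.0015, 0.0023, 0, 0, 0, 0, 0.005], [0.0014, 0.0023, 0, 0, 0, 0, 0.005]]
```

{"name": "play_rows", "arguments": {
  "steps": [
    [[0,0,0,0,0,0,0.05],[0,0,0,0,0,0,0.05],[0,0,0,0,0,0,0.05],[0,0,0,0,0,0,0.05],[0,0,0,0,0,0,0.05],[0,0,-0.02,0,0,0,0.05],[0,0,-0.03,0,0,0,0.05],[0,0,-0.04,0,0,0,0.05],[0,0,-0.04,0,0,0,0.05],[-0.04,0,-0.02,0,0,0,0.05],[-0.04,0,0,0,0,0,0.05],[-0.04,0,0,0,0,0,0.05]]
  ]
}}

```text
time_s: 20.5
tool_pos: [0.4131, -0.2993, 0.2455]
tool_rot: [179.8, -0.0, 75.6]
force: [0.3, -0.8, -1.2]
grip_width: 0.0502
grasp_force: 0.0
```

```bash
python3 - <<'E'
from h import *
o=get_obs();print(o['tool_pos'],o['force'],o['grip_width'])
r=read_camera('wrist')
for d in silhouettes('wrist','crank_grip'): print(d['p'],d['extent'],*rect(r,d['pixels'],.109))
t=read_camera('top')
a=cv2.resize(t['frame'][205:295,300:460,::-1],None,fx=4,fy=4,interpolation=cv2.INTER_CUBIC)
b=cv2.resize(r['frame'][:230,:,::-1],(640,230))
cv2.imwrite('pics/end.png',np.vstack([a,b]))
E
```

```text
[ 0.4131038  -0.29930406  0.24551624] [ 0.34198211 -0.75056317 -1.23463741] 0.05022744309127902
0.92 [299.5, 63.7, 325.9, 98.7] [ 0.43888565 -0.18228157] [21.66146278 17.11811829] 75.75552
0.48 [329.9, 0.0, 375.7, 18.9] [ 0.4798132  -0.14207159] [13.23619175 32.09141159] -14.392173
```

View pics/end.png

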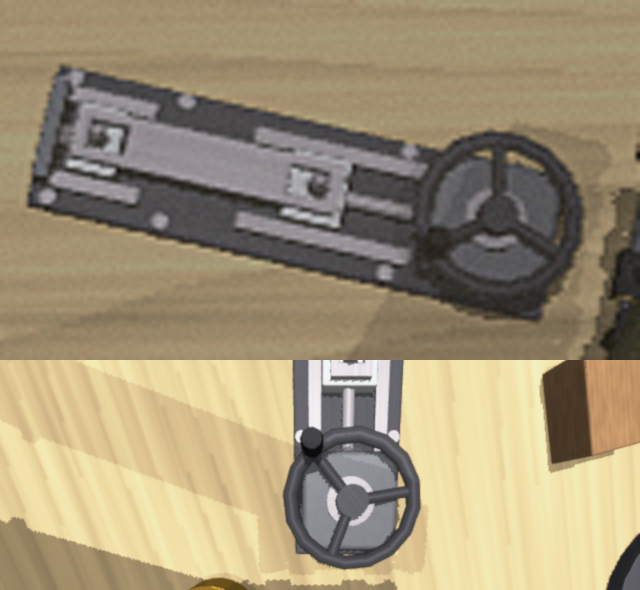

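The stay lies over both posts, the carriage has moved toward the gear head, and the crank stays where I left it, at crop pixel (312,440).

```bash
python3 -c "
from cell import *
print(sign_off())"
```

```text
the job is handed in; nothing more can be done
None
```

I handed the job in at about 20 s of the 72 s limit; the sign-off gave no verdict. The long stay lies flat over both posts. I wound the wheel about 2.9 rad clockwise, until the push read about 12.2 N against 8.4 N slack drag (3.8 N over), then let go and moved the gripper clear. I measured push at the handle only, not the pull on the posts.

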